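# Close up the jeweller's polishing kit

### The job

Pack up the jeweller's bench: lay the polishing bars flat in the bigger of the two metal cases, the round polishing wheels flat in the smaller case, and the wooden ring clamps in the open drawer of the little chest. Then close both cases' covers, pressing each down until its catch clicks and holds it shut, and push the drawer fully home. Leave the steel block, the jar and the steel mandrel where they stand.

Things in the scene. Friction and masses are not known exactly. Their poses are not given: they have to be found in the camera images.
- bar1: polishing-compound bar, dark grey block 58 x 18 x 20 mm (x, y, z), 60 g; origin at the centre of its underside, x along its length. May be absent
- bar2: a second bar like bar1. May be absent
- wheel1: hard polishing wheel, dark grey disc 32 mm across, 14 mm thick, lying flat, 30 g; origin at the centre of its underside. May be absent
- wheel2: a second wheel like wheel1. May be absent
- clamp1: wooden ring clamp, 90 x 24 x 20 mm (x, y, z) with a brass band round its middle, lying flat, 60 g; origin at the centre of its underside, x along its length. May be absent
- clamp2: a second clamp like clamp1. May be absent
- big_case: bigger case, bare aluminium, fixed to the bench: 90 x 124 mm outside (x, y), 40 mm high, walls and floor 5 mm thick, open on top; origin at the centre of its underside; its front (catch) faces -x, the hinge is at +x. Room for two bars side by side, lying along x
- small_case: smaller case, bare aluminium, fixed to the bench: 64 x 124 mm outside (x, y), 32 mm high, otherwise like the bigger one. Room for two wheels side by side along y
- big_cover (a joint): hinge of the bigger cover, rad: 0 = snapped shut, 2.05 = leaning open against its stop (as at the start). It turns freely and falls by its own weight, back to the stop or forward onto the ball catch, where it rests ajar at about 0.13 rad, its front edge about 13 mm too high. A firm press (about 10 N) down on the front edge clicks it past the catch, which holds it at 0
- small_cover (a joint): hinge of the smaller cover, rad: 0 = snapped shut, 2.05 = leaning open against its stop (as at the start). It turns freely and falls by its own weight, back to the stop or forward onto the ball catch, where it rests ajar at about 0.19 rad, its front edge about 13 mm too high. A firm press (about 10 N) down on the front edge clicks it past the catch, which holds it at 0
- big_cover_hinge (a point): middle of the bigger cover's hinge line, on the case's far rim; frame moves with the cover: the cover (dark grey plate 102 x 124 x 6 mm, 70 g) reaches from here along its own -x, its outer face is at +6 mm along its own z. Open at 2.05 rad its free edge stands about 47 mm beyond the hinge and 91 mm above it
- big_cover_edge (a point): point to press: on the outer face of the bigger cover, middle of its free front edge, 94 mm from the hinge (the edge overhangs the front wall by 12 mm). When shut it is 47 mm above the bench
- small_cover_hinge (a point): the same for the smaller cover (76 x 124 x 6 mm, 70 g). Open at 2.05 rad its free edge stands about 35 mm beyond the hinge and 67 mm above it
- small_cover_edge (a point): point to press on the smaller cover, middle of its free front edge, 68 mm from the hinge. When shut it is 39 mm above the bench
- chest: little wooden chest, fixed to the bench, 200 x 200 mm, 65 mm high; origin at the centre of its underside; one drawer in its front, which faces -x
- chest_drawer0 (a joint): drawer opening in m: 0 = fully shut, 0.134 = fully out; slides along the chest's -x; about 1 N of friction. It starts 0.115 to 0.130 open
- chest_drawer0_handle (a point): middle of the drawer's brass bar handle (100 mm long along y, 36 mm above the bench), which stands 35 mm in front of the drawer's front panel (top edge 53 mm above the bench); moves with the drawer. The panel is 15 mm thick and the drawer's back and front inner walls 6 mm
- drawer_floor (a point): middle of the drawer's inner floor, 22 mm above the bench; moves with the drawer. The floor is 155 x 158 mm inside (x, y), the side walls rise 21 mm above it; the middle lies 133 mm behind the handle; when open only the part in front of the chest's front can be reached from above
- bench_block: square steel block, 60 x 60 x 28 mm, not part of the job; origin at the centre of its underside
- jar: small amber jar with a lid, 52 mm across, 65 mm high, not part of the job; origin at the centre of its underside
- mandrel_stand: steel ring mandrel standing on a round foot, 60 mm across, 110 mm high, not part of the job; origin at the centre of its underside

How it is judged (in metres and radians):
On the way, in this order (a step that is already met when the one before it is completed fails the run):
1. every bar lies in the bigger case, every wheel in the smaller case and every ring clamp in the drawer (x of bar1 in the frame of big_case between -0.04 and 0.04 m and y of bar1 in the frame of big_case between -0.057 and 0.057 m and z of bar1 in the frame of big_case between -0.005 and 0.018 m and x of bar2 in the frame of big_case between -0.04 and 0.04 m and y of bar2 in the frame of big_case between -0.057 and 0.057 m and z of bar2 in the frame of big_case between -0.005 and 0.018 m and x of wheel1 in the frame of small_case between -0.027 and 0.027 m and y of wheel1 in the frame of small_case between -0.057 and 0.057 m and z of wheel1 in the frame of small_case between -0.005 and 0.015 m and x of wheel2 in the frame of small_case between -0.027 and 0.027 m and y of wheel2 in the frame of small_case between -0.057 and 0.057 m and z of wheel2 in the frame of small_case between -0.005 and 0.015 m and x of clamp1 in the frame of drawer_floor between -0.08 and 0.08 m and y of clamp1 in the frame of drawer_floor between -0.079 and 0.079 m and z of clamp1 in the frame of drawer_floor between -0.005 and 0.02 m and x of clamp2 in the frame of drawer_floor between -0.08 and 0.08 m and y of clamp2 in the frame of drawer_floor between -0.079 and 0.079 m and z of clamp2 in the frame of drawer_floor between -0.005 and 0.02 m), for 0.2 s.
2. both covers are snapped shut and the drawer is home (value of joint big_cover below 0.03 rad and value of joint small_cover below 0.04 rad and value of joint chest_drawer0 below 0.006 m), for 0.3 s.
At the end, for the whole second after the job is handed in: Both covers snapped shut (bigger within 0.03 rad, smaller within 0.04 rad), drawer within 6 mm of home, every bar lying low inside the bigger case, every wheel inside the smaller case, every ring clamp on the drawer's floor, all at rest (all of step 1 and all of step 2 and linear speed of each of bar1, bar2, wheel1, wheel2, clamp1, clamp2 below 0.02 m/s); the robot touches nothing.
It fails at once if the steel block is shoved more than 3 cm or knocked over (distance of bench_block from where it was at the start of the episode above 0.03 m or angle between bench_block's own z axis and vertical above 0.5 rad).
It fails at once if the jar is shoved more than 3 cm or knocked over (distance of jar from where it was at the start of the episode above 0.03 m or angle between jar's own z axis and vertical above 0.5 rad).
It fails at once if the steel mandrel is shoved more than 3 cm or knocked over (distance of mandrel_stand from where it was at the start of the episode above 0.03 m or angle between mandrel_stand's own z axis and vertical above 0.5 rad).
Of bar1, bar2, wheel1, wheel2, clamp1, clamp2 only 4 to 6 are there at a start; the rules pass over those that are not, and their reading is None.
At some moment in a run one of bar1, bar2, wheel1, wheel2, clamp1, clamp2 may be knocked a few centimetres aside while the robot is not near it.
Once in a run the grip may slacken for a moment while it holds something.
It also fails if it takes over 210 s, if anything falls off the work surface, if the arm or the gripper's body presses on something with over 40 N, if the wrist force passes 120 N, or if a joint passes its speed limit or range.

### The arm

A 7-joint arm with a two-finger parallel gripper is mounted at the origin on the work surface. World frame = base frame: x ahead of the robot, y to its left, z up, the work surface at z = 0. Lengths are in mm, angles in rad, forces in N, time in s.
With the tool pointing down it reaches from about 400 to 875 mm from the base axis. Payload 19.3 kg.
Tool frame: the origin (TCP) lies midway between the tips of the shut fingers; the grasp point (between the pads) lies 19 mm behind it; z points along the fingers, y is the line along which they close (so a half turn about z gives the same grasp; the last joint's range is limited). The gripper opens to 85 mm and grips with 20 to 120 N. Pads are 22 mm wide; open, the fingers measure 114 mm over their backs; the gripper's body (76 mm by 85 mm) begins 54 mm behind the grasp point. The pads swing forward as they close: fully open they stand 13 mm farther back than shut.
Start: joints at [-1.297, 0.521, -0.036, 1.599, 0.021, 1.021, -0.113], TCP at [210.685, 588.41, 231.291] pointing down, gripper open.
Joint ranges: [-2.91, 2.91], [-0.3, 2.13], [-1.5, 1.42], [0.17, 2.43], [-1.26, 4.41], [0.16, 1.93], [-2.52, 2.52]. Speed limits (rad/s): [1.89, 1.89, 2.39, 2.39, 3.01, 3.01, 3.01].

### API

Orientations are given as a unit quaternion [w, x, y, z].
In Python, from workcell import env gives the robot as it stands.
- The arm moves only by the tool inch_along, called after "Call:" as a command line: name --argument value ..., lists and objects as JSON in quotes. Schema: {"type":"object","properties":{"motion":{"type":"array","items":{"type":"number"},"minItems":7,"maxItems":70},"clamp_n":{"type":"number"},"only":{"type":"string"},"quiet":{"type":"boolean"},"lines":{"type":"string"}},"required":["motion"],"additionalProperties":false}. motion is one flat list of numbers that holds 1 to 10 rows one after another, with no inner brackets; each row has 7 numbers: the finger opening in mm, then dx, dy, dz in units of 25 mm, then a rotation vector rx, ry, rz in rad; each row is the pose to reach, as a shift and turn from the pose commanded when the call began, along the tool's axes at that moment; what a row does not reach only later rows make up. A row lasts 1/10 s, in which the tool goes at most 50 mm and 0.15 rad, less where a joint would pass 70% of its speed; a pose out of reach is approached as far as the arm can. The fingers move at their own pace and stop on an object; clamp_n is the grip in N (left out, the last holds). Time passes only in rows, so rows that do not move let the fingers close. The tool returns the time, the measured TCP pose, the force, the opening and the grip force at its end. only (a regular expression) keeps the lines of the reply that match it, lines (a string "A,B") keeps lines A to B, and quiet returns only ok. Input that does not fit is refused with a message, and nothing moves.
- env.sense(): the state, without advancing time (a new reading comes with each control period).
- env.read_camera(name): name is "scene" or "top"; returns a dict with "frame" (400x640x3 uint8, red, green, blue), "fx", "fy", "cx", "cy" (pixels), "R" (3x3) and "t" (3): a world point X has camera coordinates R X + t. Camera axes: x right, y down, z forward; pixel columns grow to the right and rows downward; lengths in mm; the calibration is good to about 2 mm. A picture is of the moment at which its call begins. There is no depth.
- env.finish_job(): hands the job in; it is judged then, once.
The state is a dict: "time": time; "q": joint angles; "qvel": joint speeds; "tau": joint torques, N m; "tool_pos": TCP position; "ee_rot": TCP orientation; "wrist_force": force on the tool from outside, world axes, zero at the start; "wrist_torque": the same for the moment, N m; "grip_width": finger opening in mm; "gripper_force": force on a finger pad.
Only numpy, scipy, OpenCV 4.12 (cv2) and the standard library are available. Lean on these libraries where they do the work, as an engineer would, in place of code of your own. Each camera call takes 0.05 s, during which the arm holds its last target. There are 200 camera calls.

## Working session

There is one attempt and no reset: what is moved stays moved. The work goes in short steps, Python scripts to look and compute and a tool call to move; the robot and the scene stay as the last step left them, time stands still between calls to the robot, and variables do not carry over. Pictures are saved under pics/ and viewed, at most 16 in all, crops included, and the job is handed in when it is done.

```bash
ls; mkdir -p pics; python3 - <<'E'
from workcell import env
import cv2
print(env.sense())
for n in("scene","top"):
    c=env.read_camera(n); cv2.imwrite(f"pics/{n}0.png",c["frame"][:,:,::-1]); print(n,{k:v for k,v in c.items() if k!="frame"})
E
```

```text
pics
workcell.py
{'time': 0.0, 'q': array([-1.29720029,  0.52201469, -0.03633984,  1.5999849 ,  0.02119255,
        1.02110205, -0.11280579]), 'qvel': array([-0.00184018,  0.00056126,  0.00072038,  0.00077739, -0.00108942,
       -0.00091213, -0.00019373]), 'tau': array([ 4.25470616e-04, -9.27119350e+01,  1.97965711e+00, -3.69921362e+01,
        1.77521200e-02,  8.31262587e-03, -1.29710608e-05]), 'tool_pos': array([210.57899461, 588.10700653, 230.73344361]), 'ee_rot': array([-6.27614669e-05,  1.71057255e-01,  9.85260930e-01, -5.58645673e-04]), 'wrist_force': array([ 0.18901724,  0.20563598, -0.33472001]), 'wrist_torque': array([-0.03017776,  0.00197236, -0.00897297]), 'gripper_force': 0.0, 'grip_width': 85.29516835278002}
scene {'fx': 379.64604831389124, 'fy': 379.64604831389124, 'cx': 322.17837747519246, 'cy': 201.21626151503096, 'R': array([[ 0.5054406 ,  0.86279416,  0.01077213],
       [ 0.70909014, -0.40821984, -0.5749328 ],
       [-0.49165127,  0.29823279, -0.81812972]]), 't': array([-300.49130677, -375.40813794, 1335.47980622])}
top {'fx': 511.75277038518266, 'fy': 511.75277038518266, 'cx': 322.00974473105947, 'cy': 201.17805512937502, 'R': array([[ 0.10748597, -0.99420533,  0.00158938],
       [-0.97155011, -0.10537573, -0.21209981],
       [ 0.21103825,  0.02125359, -0.97724672]]), 't': array([ -37.93952894,  603.5271502 , 1195.59994419])}
```
View pics/scene0.png

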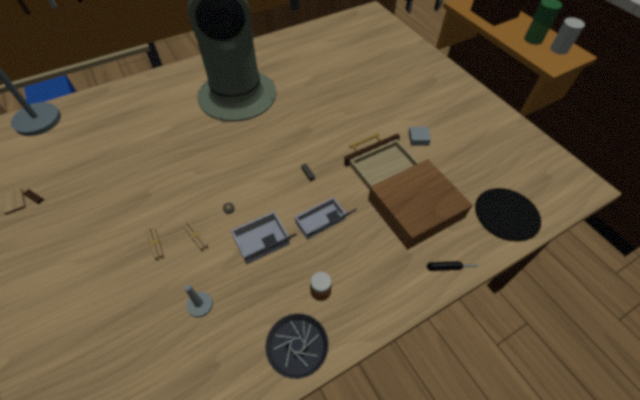

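View pics/top0.png

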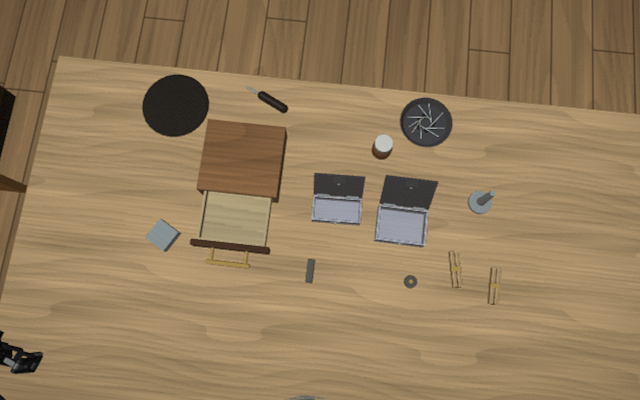

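The scene view shows bar at (308,172), wheel (228,208), clamps (156,243) and (196,236), the cases at (261,236) and (321,218), the drawer at (385,165), block (420,135), jar (320,283) and mandrel (199,300). The top view shows the same at bar (310,271), wheel (410,281), clamps (456,268) and (494,286), big case (402,225), small case (337,209), drawer (236,218). That makes 4 movable things; I'll zoom in to check the insides of the cases.

```bash
cat > h.py <<'E'
import numpy as np, cv2
from workcell import env
from scipy.spatial.transform import Rotation as Ro
def cam(n): return env.read_camera(n)
def ray(c,uv):
    d=c["R"].T@np.array([(uv[0]-c["cx"])/c["fx"],(uv[1]-c["cy"])/c["fy"],1.]); return -c["R"].T@c["t"],d
def plane(c,uv,z):
    o,d=ray(c,uv); return o+d*(z-o[2])/d[2]
def tri(c1,u1,c2,u2):
    o,d=ray(c1,u1);p,e=ray(c2,u2)
    s=np.linalg.lstsq(np.c_[d,-e],p-o,rcond=None)[0]
    a=o+d*s[0];b=p+e*s[1]; return (a+b)/2,np.linalg.norm(a-b)
def proj(c,X):
    v=c["R"]@np.array(X,float)+c["t"]; return np.array([c["fx"]*v[0]/v[2]+c["cx"],c["fy"]*v[1]/v[2]+c["cy"]])
def delta(target,yaw=None,s=None):
    """shift in tool axes to a world TCP target, and turn about tool z so that the tool's closing line (y) lies at yaw (world, rad)"""
    s=s or env.sense(); R=Ro.from_quat(np.roll(s["ee_rot"],-1)).as_matrix()
    d=R.T@(np.array(target,float)-s["tool_pos"]); rz=None
    if yaw is not None:
        want=np.array([np.cos(yaw),np.sin(yaw),0]); l=R.T@want; a=np.arctan2(-l[0],l[1]); rz=(a+np.pi/2)%np.pi-np.pi/2
    return d.round(1),rz
E
python3 - <<'E'
from h import *
T=cam("top");S=cam("scene")
f=lambda c,x,y,w,h,k:cv2.resize(c["frame"][y:y+h,x:x+w,::-1],(w*k,h*k),interpolation=cv2.INTER_CUBIC)
a=f(S,140,150,200,150,4); cv2.imwrite("pics/s1.png",a)
a=f(T,300,165,200,145,4); cv2.imwrite("pics/t1.png",a)
for z in (0,):
  for n,uv in dict(bar=(310,271),wheel=(410,281),c1=(456,268),c2=(494,286),big=(402,225),small=(337,209),blk=(163,235),handle=(230,262),jar=(383,147),mand=(482,202)).items(): print(n,plane(T,uv,10).round())
print(env.sense()["time"])
E
```

```text
bar [435.  39.  10.]
wheel [ 437. -211.   10.]
c1 [ 482. -323.   10.]
c2 [ 448. -420.   10.]
big [ 576. -181.   10.]
small [600. -12.  10.]
blk [485. 420.  10.]
handle [436. 241.  10.]
jar [ 778. -116.   10.]
mand [ 658. -381.   10.]
0.2
```

View pics/s1.png

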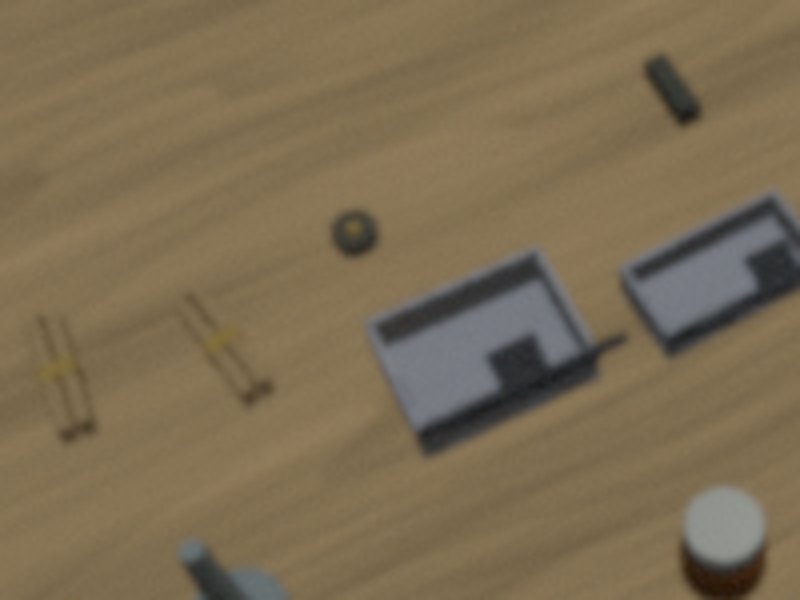

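View pics/t1.png

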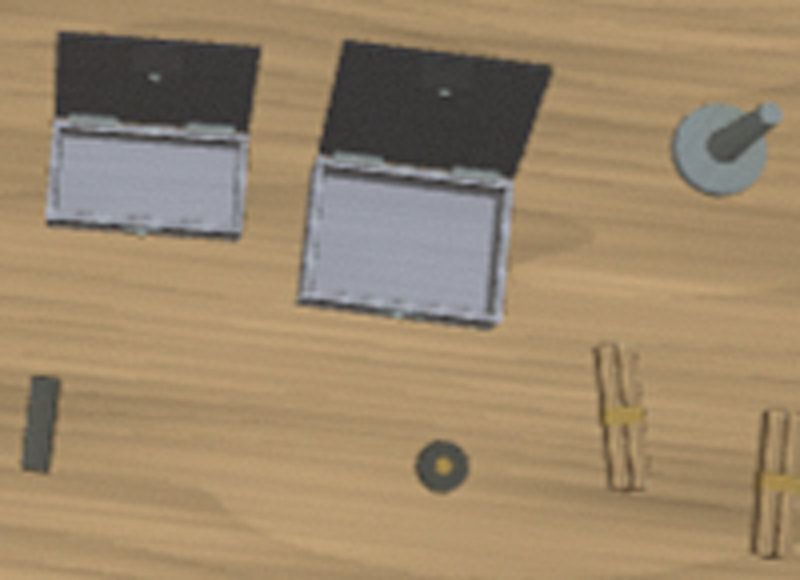

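```bash
cat > m.py <<'E'
from h import *
def blobs(c,box,kind,amin=15):
    x,y,w,h=box; f=cv2.cvtColor(c["frame"][y:y+h,x:x+w],cv2.COLOR_RGB2HSV); H,Sa,V=[f[...,i].astype(int) for i in range(3)]
    m={"dark":(Sa<75)&(V<110),"brass":(H>15)&(H<32)&(Sa>140)&(V>70),"grey":(Sa<70),"any":Sa<0}[kind].astype(np.uint8)
    n,l,st,ce=cv2.connectedComponentsWithStats(m)
    out=[]
    for i in range(1,n):
        if st[i,4]>=amin:
            p=cv2.findContours((l==i).astype(np.uint8),cv2.RETR_EXTERNAL,cv2.CHAIN_APPROX_NONE)[0][0]
            out.append((ce[i]+[x,y],st[i,4],cv2.minAreaRect((p+[x,y]).astype(np.float32))))
    return out
E
python3 - <<'E'
from m import *
T=cam("top");S=cam("scene")
print("camT",-T["R"].T@T["t"],"camS",-S["R"].T@S["t"])
hsv=lambda c,u,v:cv2.cvtColor(c["frame"][v:v+1,u:u+1],cv2.COLOR_RGB2HSV)[0,0]
for u,v in((310,271),(405,281),(456,269),(470,300),(402,225),(337,209)):print((u,v),hsv(T,u,v))
for u,v in((308,172),(224,208),(156,242),(196,236),(220,180)):print((u,v),hsv(S,u,v))
for nm,bt,bs,k in(("bar",(295,252,30,40),(295,155,30,35),"dark"),("wheel",(395,268,30,28),(215,196,28,26),"dark"),("c1",(445,245,22,48),(180,215,35,40),"brass"),("c2",(482,262,25,48),(143,222,27,45),"brass"),("big",(365,170,80,85),(225,205,75,60),"grey"),("small",(305,168,65,65),(285,195,75,50),"grey")):
    a=blobs(T,bt,k,6);b=blobs(S,bs,k,6)
    print(nm,"T",[(x[0].round(1),x[1],np.round(cv2.boxPoints(x[2]),1).tolist()) for x in a]);print("   S",[(x[0].round(1),x[1]) for x in b])
    if a and b:
        A=max(a,key=lambda q:q[1]);B=max(b,key=lambda q:q[1]);print("   tri",tri(T,A[0],S,B[0]))
# case rim corners, by hand from crops
g=lambda u,v:(300+u/4,165+v/4)
k=lambda u,v:(140+u/4,150+v/4)
for nm,t,s in(("big FL",(299,300),(540,250)),("big FR",(500,320),(370,323)),("small FL",(48,220),(776,192)),("small FR",(241,235),(623,270)),("big BR",(513,180),(424,435))):
    print(nm,tri(T,g(*t),S,k(*s)),"on rim",plane(T,g(*t),40 if nm[0]=="b" else 32).round(1))
print("big BL",plane(T,g(319,158),40).round(1),"small BL",plane(T,g(55,122),32).round(1),"BR",plane(T,g(247,137),32).round(1))
E
```

```text
camT [3.38117521e+02 4.66636140e-01 1.29646442e+03] camS [1074.66905562 -292.27078015  879.99819333]
(310, 271) [26 23 89]
(405, 281) [35 19 80]
(456, 269) [ 21 133 167]
(470, 300) [ 17  95 171]
(402, 225) [114  24 171]
(337, 209) [112  23 169]
(308, 172) [36 22 59]
(224, 208) [23 47 70]
(156, 242) [ 21 121 124]
(196, 236) [ 20 116 112]
(220, 180) [ 18  99 126]
bar T [(array([309.7, 270.2]), np.int32(157), [[304.70001220703125, 281.3999938964844], [307.70001220703125, 258.6000061035156], [314.5, 259.5], [311.3999938964844, 282.29998779296875]])]
   S [(array([307.7, 171.4]), np.int32(99))]
   tri (array([437.40679366,  41.12320959,  10.65160226]), np.float64(2.1923771257690077))
wheel T [(array([410.1, 281.2]), np.int32(109), [[402.0, 281.0], [410.0, 273.0], [418.5, 281.5], [410.5, 289.5]])]
   S [(array([228.3, 207.5]), np.int32(63))]
   tri (array([ 437.58835372, -210.94295315,    5.98723539]), np.float64(2.184865537002027))
c1 T []
   S []
c2 T []
   S []
big T [(array([404. , 210.9]), np.int32(3446), [[371.0, 240.10000610351562], [384.29998779296875, 171.0], [437.29998779296875, 
[... 637 characters left out ...]
00724139))
big FL (array([ 528.86954903, -111.59681206,   25.31087261]), np.float64(4.500142283986614)) on rim [ 525.9 -112.4   40. ]
big FR (array([ 529.02381286, -234.43604223,   32.85094002]), np.float64(7.5405278097728825)) on rim [ 526.9 -236.7   40. ]
small FL (array([564.04251499,  51.47296138,  20.91265868]), np.float64(7.375547945231003)) on rim [560.4  47.7  32. ]
small FR (array([567.46313141, -70.79506145,  20.46072361]), np.float64(7.275062343987822)) on rim [564.  -73.5  32. ]
big BR (array([ 618.84208188, -236.89131484,   31.12566064]), np.float64(8.115269183133426)) on rim [ 615.7 -239.1   40. ]
big BL [ 616.6 -117.2   40. ] small BL [623.6  50.4  32. ] BR [627.  -71.5  32. ]
```

The crops show both cases empty, with covers leaning open: big case rim in crop px (298,303)-(512,180), small (48,222)-(247,135). The bar is at crop (41,424), the wheel at (442,466), the clamps at (622,416) and (778,483). Measured bar and wheel heights agree with sizes. Next come the drawer, clamps and case interiors.

```bash
python3 - <<'E'
from m import *
T=cam("top");S=cam("scene")
a=cv2.resize(T["frame"][110:275,180:300,::-1],None,fx=3.6,fy=3.6,interpolation=cv2.INTER_CUBIC)
b=cv2.resize(S["frame"][120:250,335:475,::-1],None,fx=2.6,fy=2.6,interpolation=cv2.INTER_CUBIC)
o=np.zeros((594,432+364,3),np.uint8);o[:,:432]=a[:594,:432];o[:338,432:]=b
cv2.imwrite("pics/d1.png",o)
def bl(c,box,fn,amin):
    x,y,w,h=box; f=cv2.cvtColor(cv2.GaussianBlur(c["frame"],(3,3),0)[y:y+h,x:x+w],cv2.COLOR_RGB2HSV); m=fn(*[f[...,i].astype(int) for i in range(3)]).astype(np.uint8)
    n,l,st,ce=cv2.connectedComponentsWithStats(m); r=[]
    for i in range(1,n):
        if st[i,4]>=amin:
            p=np.argwhere(l==i)[:,::-1]+[x,y]; r.append((ce[i]+[x,y],st[i,4],cv2.boxPoints(cv2.minAreaRect(p.astype(np.float32)))))
    return sorted(r,key=lambda q:-q[1])
for nm,bt,bs in(("c1",(445,245,22,48),(180,215,35,40)),("c2",(482,262,25,48),(143,222,27,45))):
    A=bl(T,bt,lambda H,s,v:(H>19)&(s>118),6);B=bl(S,bs,lambda H,s,v:(H>19)&(s>118),4)
    print(nm,[(x[0].round(1),x[1]) for x in A[:3]],[(x[0].round(1),x[1]) for x in B[:3]])
    if A and B: print(tri(T,A[0][0],S,B[0][0]))
for nm,bx,z in(("big",(368,200,70,55),5),("small",(308,188,60,40),5)):
    A=bl(T,bx,lambda H,s,v:(s<45)&(v>160),50)
    print(nm,A[0][1],[plane(T,p,z)[:2].round(1).tolist() for p in A[0][2]])
g=lambda u,v:(300+u/4,165+v/4)
for nm,a,b in(("c1",(609,345),(626,490)),("c2",(779,410),(767,557))):
    p,q=plane(T,g(*a),20),plane(T,g(*b),20);d=p-q;print(nm,p.round(),q.round(),np.linalg.norm(d).round(),"yaw",np.arctan2(d[1],d[0]).round(3))
c=max(blobs(T,(295,252,30,40),"dark"),key=lambda q:q[1]);P=[plane(T,p,20)[:2] for p in cv2.boxPoints(c[2])];print("bar",np.round(P,1).tolist(),plane(T,c[0],18).round(1))
E
```

```text
c1 [(array([455.2, 268.5]), np.int32(37))] [(array([194.4, 234.4]), np.int32(24))]
(array([ 480.00891766, -319.89554341,   15.36950039]), np.float64(0.08369784723710913))
c2 [(array([494.5, 285.1]), np.int32(39))] [(array([154. , 241.6]), np.int32(32))]
(array([ 449.60871701, -417.40817615,   17.25878339]), np.float64(1.6758660582763805))
big 1187 [[537.0, -116.7], [610.8, -119.8], [608.2, -233.7], [534.5, -229.3]]
small 757 [[570.1, 52.3], [618.4, 54.0], [621.8, -64.7], [573.6, -65.6]]
c1 [ 522. -309.   20.] [ 433. -325.   20.] 90.0 yaw 0.171
c2 [ 492. -416.   20.] [ 402. -412.   20.] 91.0 yaw -0.045
bar [[407.3, 49.0], [464.5, 47.9], [464.1, 30.9], [406.9, 32.2]] [436.3  39.8  18. ]
```

View pics/d1.png

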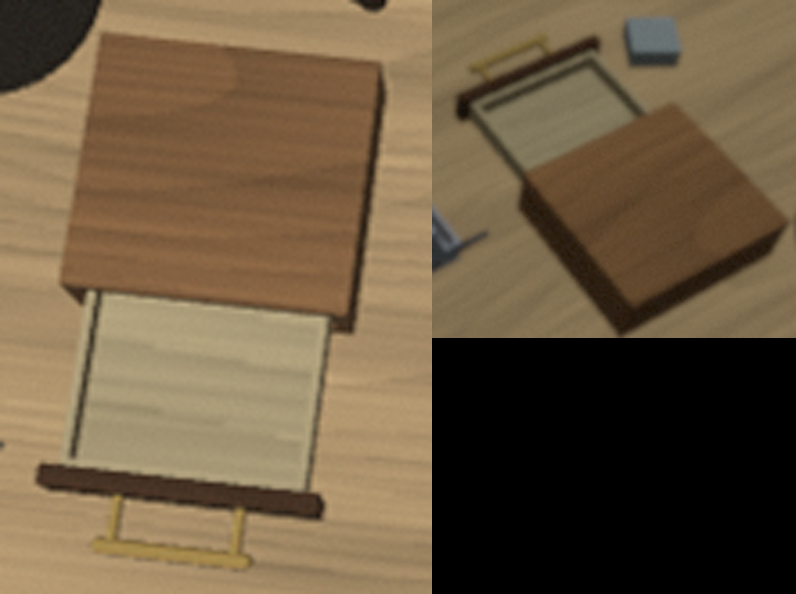

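The crop shows the drawer open: handle ends at crop (95,545) and (249,563), panel ends (40,470) and (322,505), chest front top edge (62,285) to (350,318), drawer empty.

```bash
python3 - <<'E'
from m import *
T=cam("top");S=cam("scene")
g=lambda u,v:(180+u/3.6,110+v/3.6)
k=lambda u,v:(335+(u-432)/2.6,120+v/2.6)
for n,a,b,z in(("handleL",(95,545),(548,41),36),("handleR",(249,563),(473,69),36),("panelTopL back",(42,464),(598,40),53),("panelTopR back",(322,495),(460,99),53),("chest FR top",(350,318),(523,178),65),("chest FL top",(62,285),(675,103),65)):
    print(n,np.round(tri(T,g(*a),S,k(*b))[0],1),tri(T,g(*a),S,k(*b))[1].round(1),"plane",plane(T,g(*a),z).round(1))
print("chest BL",plane(T,g(100,33),65).round(1),"BR",plane(T,g(383,65),65).round(1))
print("bar",delta([437,40,60],np.pi/2+.0)); print(env.sense()["time"])
E
```

```text
handleL [431.9 300.1  23.4] 7.1 plane [429.2 294.   36. ]
handleR [430.6 192.2  30.3] 7.7 plane [428.4 187.9  36. ]
panelTopL back [479.6 336.7  48.9] 2.7 plane [478.4 334.4  53. ]
panelTopR back [478.9 144.2  52.2] 3.7 plane [477.9 142.5  53. ]
chest FR top [603.8 142.1  50.9] 6.2 plane [599.3 137.8  65. ]
chest FL top [605.1 343.2  56.8] 8.1 plane [601.  337.4  65. ]
chest BL [785.4 339.9  65. ] BR [783.3 137.7  65. ]
bar (array([-397.9, -440. ,  171.3]), np.float64(-0.34377047995409904))
0.5
```

Careful with the scale: shifts go in units of 25 mm. That gives: -440 mm is -17.6, -398 mm is -15.92.

Call:
inch_along --motion '[85, -15.92, -17.6, 4, 0, 0, -0.344, 85, -15.92, -17.6, 4, 0, 0, -0.344, 85, -15.92, -17.6, 4, 0, 0, -0.344, 85, -15.92, -17.6, 4, 0, 0, -0.344, 85, -15.92, -17.6, 4, 0, 0, -0.344, 85, -15.92, -17.6, 4, 0, 0, -0.344, 85, -15.92, -17.6, 4, 0, 0, -0.344, 85, -15.92, -17.6, 4, 0, 0, -0.344, 85, -15.92, -17.6, 4, 0, 0, -0.344, 85, -15.92, -17.6, 4, 0, 0, -0.344]' --clamp_n 40

```text
time: 1.5
tool_pos: [399.4, 130.9, 148.2]
ee_rot: [0.0, -0.0, 1.0, 0.0]
wrist_force: [1.8, 0.6, -0.3]
grip_width: 85.1
gripper_force: 0.0
```

```bash
python3 - <<'E'
from h import *
print(delta([437,40,130],np.pi/2))
E
```

```text
(array([-37.5, -90.9,  18.2]), np.float64(0.0004073706116733966))
```

Converted, 20 mm is 0.8, 143 mm is 5.72.

Call:
inch_along --motion '[60, -1.52, -3.62, 0.8, 0, 0, 0, 60, -1.52, -3.62, 0.8, 0, 0, 0, 60, -1.52, -3.62, 0.8, 0, 0, 0, 60, -1.52, -3.62, 2.8, 0, 0, 0, 60, -1.52, -3.62, 4.8, 0, 0, 0, 60, -1.52, -3.62, 5.72, 0, 0, 0, 60, -1.52, -3.62, 5.72, 0, 0, 0, 60, -1.52, -3.62, 5.72, 0, 0, 0]' --clamp_n 40

```text
time: 2.3
tool_pos: [436.9, 42.3, 5.7]
ee_rot: [-0.0, -0.0, 1.0, -0.0]
wrist_force: [0.4, 0.6, 0.7]
grip_width: 60.4
gripper_force: 0.0
```

Call:
inch_along --motion '[5, 0, 0, 0, 0, 0, 0, 5, 0, 0, 0, 0, 0, 0, 5, 0, 0, 0, 0, 0, 0, 5, 0, 0, 0, 0, 0, 0, 5, 0, 0, 0, 0, 0, 0, 5, 0, 0, 0, 0, 0, 0, 5, 0, 0, 0, 0, 0, 0, 5, 0, 0, 0, 0, 0, 0]' --clamp_n 40

```text
time: 3.1
tool_pos: [437.5, 42.3, 6.3]
ee_rot: [0.001, -0.0, 1.0, 0.0]
wrist_force: [-2.7, 1.0, 21.3]
grip_width: 17.0
gripper_force: 38.7
```

Converted, -218 mm is -8.72, -134 mm is -5.36.

Call:
inch_along --motion '[5, 0, 0, -2, 0, 0, 0, 5, 0, 0, -4, 0, 0, 0, 5, 0, 0, -4, 0, 0, 0, 5, -5.36, -8.72, -4, 0, 0, 0.035, 5, -5.36, -8.72, -4, 0, 0, 0.035, 5, -5.36, -8.72, -4, 0, 0, 0.035, 5, -5.36, -8.72, -4, 0, 0, 0.035, 5, -5.36, -8.72, -4, 0, 0, 0.035, 5, -5.36, -8.72, -4, 0, 0, 0.035, 5, -5.36, -8.72, -4, 0, 0, 0.035]' --clamp_n 40

```text
time: 4.1
tool_pos: [570.8, -177.2, 105.1]
ee_rot: [0.0, 0.019, 1.0, -0.0]
wrist_force: [-0.8, 1.2, -1.2]
grip_width: 17.0
gripper_force: 40.8
```

```bash
python3 - <<'E'
from m import *
T=cam("top");cv2.imwrite("pics/t2.png",cv2.resize(T["frame"][160:300,290:510,::-1],None,fx=3.6,fy=3.6,interpolation=cv2.INTER_CUBIC))
print(delta([571,-176,106],np.pi/2-.035))
E
```

```text
(array([-0.6, -0.4, -0.9]), np.float64(-0.000340730127027955))
```

View pics/t2.png

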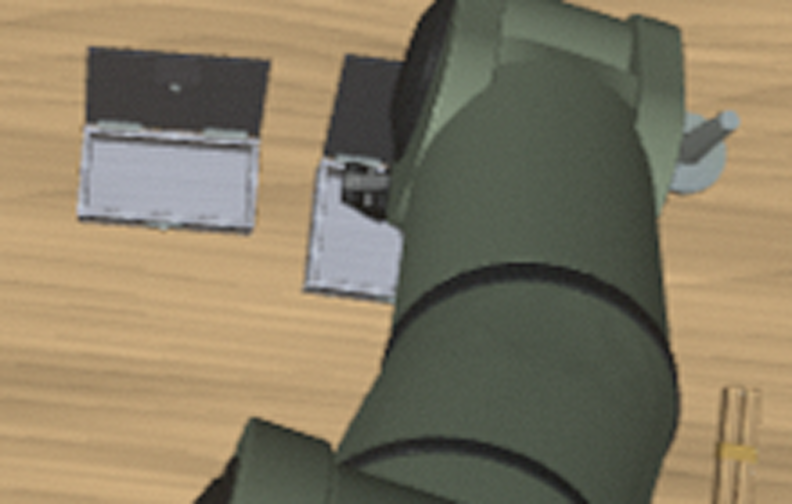

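The arm hides the case in this view (case edge visible at crop (310,290)), and grip readings are steady, so I lower it.

Call:
inch_along --motion '[5, 0, 0, 2, 0, 0, 0, 5, 0, 0, 3.2, 0, 0, 0, 5, 0, 0, 3.68, 0, 0, 0, 5, 0, 0, 3.68, 0, 0, 0, 5, 0, 0, 3.68, 0, 0, 0]' --clamp_n 40

```text
time: 4.65
tool_pos: [571.2, -175.0, 14.1]
ee_rot: [0.0, 0.017, 1.0, 0.0]
wrist_force: [0.8, -0.1, -0.5]
grip_width: 17.0
gripper_force: 42.4
```

Call:
inch_along --motion '[40, 0, 0, 0, 0, 0, 0, 40, 0, 0, 0, 0, 0, 0, 40, 0, 0, 0, 0, 0, 0, 40, 0, 0, -2, 0, 0, 0, 40, 0, 0, -4, 0, 0, 0, 40, 0, 0, -4, 0, 0, 0, 40, 5.36, -1.36, -4, 0, 0, 0, 40, 5.36, -1.36, -4, 0, 0, 0, 40, 5.36, -1.36, -4, 0, 0, 0, 40, 5.36, -1.36, -4, 0, 0, 0]' --clamp_n 40

```text
time: 5.65
tool_pos: [431.1, -206.6, 113.6]
ee_rot: [-0.001, 0.019, 1.0, -0.0]
wrist_force: [0.7, 0.7, -0.1]
grip_width: 40.2
gripper_force: 0.0
```

```bash
python3 - <<'E'
from m import *
T=cam("top");S=cam("scene")
print([(b[0],b[1],plane(T,b[0],14).round(1)) for b in blobs(T,(380,262,60,38),"dark",30)],[(b[0],b[1]) for b in blobs(S,(215,196,28,26),"dark",30)])
E
```

```text
[(array([420.99405772, 281.75127334]), np.int32(1178), array([ 438.2, -237.7,   14. ]))] [(array([228.27272727, 207.56060606]), np.int32(66))]
```

Converted, 109 mm is 4.36, -6.5 mm is -0.26.

Call:
inch_along --motion '[60, -0.26, -0.18, 0, 0, 0, 0, 60, -0.26, -0.18, 2, 0, 0, 0, 60, -0.26, -0.18, 3.6, 0, 0, 0, 60, -0.26, -0.18, 4.36, 0, 0, 0, 60, -0.26, -0.18, 4.36, 0, 0, 0, 60, -0.26, -0.18, 4.36, 0, 0, 0]' --clamp_n 40

```text
time: 6.35
tool_pos: [443.0, -209.8, 4.3]
ee_rot: [-0.0, 0.017, 1.0, 0.0]
wrist_force: [0.1, -0.5, 0.3]
grip_width: 60.4
gripper_force: 0.0
```

Call:
inch_along --motion '[15, 0, 0, 0, 0, 0, 0, 15, 0, 0, 0, 0, 0, 0, 15, 0, 0, 0, 0, 0, 0, 15, 0, 0, 0, 0, 0, 0, 15, 0, 0, 0, 0, 0, 0, 15, 0, 0, 0, 0, 0, 0]' --clamp_n 40

```text
time: 6.95
tool_pos: [443.1, -210.1, 5.6]
ee_rot: [0.001, 0.017, 1.0, -0.0]
wrist_force: [-0.9, 1.2, 12.8]
grip_width: 29.5
gripper_force: 38.5
```

Call:
inch_along --motion '[15, 0, 0, -2, 0, 0, 0, 15, 0, 0, -4, 0, 0, 0, 15, 0, 0, -4, 0, 0, 0, 15, 0, 0, -4, 0, 0, 0]' --clamp_n 40

```text
time: 7.35
tool_pos: [442.9, -210.2, 105.9]
ee_rot: [0.002, 0.017, 1.0, -0.001]
wrist_force: [-0.2, 0.2, -0.8]
grip_width: 29.8
gripper_force: 39.9
```

```bash
python3 - <<'E'
from h import *
print(delta([594,-12,106],np.pi/2+.03))
E
```

```text
(array([-1.440e+02,  2.034e+02,  2.000e-01]), np.float64(-0.06492259842437353))
```

Call:
inch_along --motion '[15, -5.96, 8.136, 0, 0, 0, -0.065, 15, -5.96, 8.136, 0, 0, 0, -0.065, 15, -5.96, 8.136, 0, 0, 0, -0.065, 15, -5.96, 8.136, 0, 0, 0, -0.065, 15, -5.96, 8.136, 0, 0, 0, -0.065, 15, -5.96, 8.136, 0, 0, 0, -0.065, 15, -5.96, 8.136, 0, 0, 0, -0.065, 15, -5.96, 8.136, 0, 0, 0, -0.065, 15, -5.96, 8.136, 0, 0, 0, -0.065]' --clamp_n 40

```text
time: 8.25
tool_pos: [597.4, -13.1, 103.9]
ee_rot: [-0.0, -0.014, 1.0, -0.0]
wrist_force: [0.4, 0.1, -0.7]
grip_width: 29.6
gripper_force: 39.9
```

Call:
inch_along --motion '[15, 0, 0, 2, 0, 0, 0, 15, 0, 0, 3.2, 0, 0, 0, 15, 0, 0, 3.76, 0, 0, 0, 15, 0, 0, 3.76, 0, 0, 0, 15, 0, 0, 3.76, 0, 0, 0]' --clamp_n 40

```text
time: 8.75
tool_pos: [598.5, -12.2, 11.1]
ee_rot: [0.0, -0.015, 1.0, -0.0]
wrist_force: [-0.1, 0.5, 0.4]
grip_width: 29.6
gripper_force: 54.9
```

Converted, -100 mm is -4, 220 mm is 8.8.

Call:
inch_along --motion '[45, 0, 0, 0, 0, 0, 0, 45, 0, 0, 0, 0, 0, 0, 45, 0, 0, 0, 0, 0, 0, 45, 0, 0, -2, 0, 0, 0, 45, 0, 0, -4.4, 0, 0, 0, 45, 0, 0, -4.4, 0, 0, 0, 60, 8.8, -4, -4.4, 0, 0, 0, 60, 8.8, -4, -4.4, 0, 0, 0, 60, 8.8, -4, -4.4, 0, 0, 0, 60, 8.8, -4, -4.4, 0, 0, 0]' --clamp_n 40

```text
time: 9.75
tool_pos: [416.8, -100.5, 120.5]
ee_rot: [0.0, -0.015, 1.0, -0.0]
wrist_force: [0.3, -0.3, -0.4]
grip_width: 60.3
gripper_force: 0.0
```

```bash
python3 - <<'E'
from m import *
T=cam("top");S=cam("scene")
a=cv2.resize(T["frame"][160:310,300:510,::-1],None,fx=2.6,fy=2.6,interpolation=cv2.INTER_CUBIC)
cv2.imwrite("pics/t3.png",np.vstack([a,cv2.resize(S["frame"][195:275,140:350,::-1],None,fx=2.6,fy=2.6,interpolation=cv2.INTER_CUBIC)]))
print(env.sense()["tool_pos"])
E
```

```text
[ 413.09595817 -102.51598117  120.44087028]
```

View pics/t3.png

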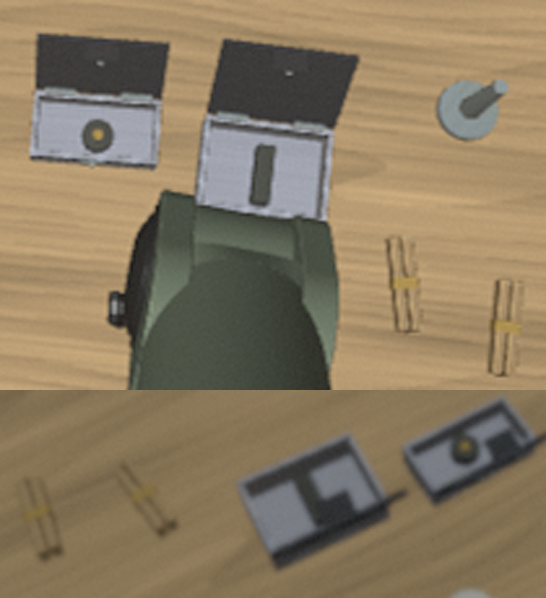

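The picture shows the bar flat in the big case (crop (263,175)) and the wheel flat in the small one (98,135). Both clamps are unmoved, at (404,283) and (508,327).

```bash
python3 - <<'E'
from h import *
print(delta([479,-319,110],np.pi/2+.171))
E

```

```text
(array([ -60.3, -218.1,   10.4]), np.float64(-0.14509068513555534))
```

Converted, -218 mm is -8.72, -60 mm is -2.4.

Call:
inch_along --motion '[60, -2.4, -8.72, 0, 0, 0, -0.145, 60, -2.4, -8.72, 0, 0, 0, -0.145, 60, -2.4, -8.72, 0, 0, 0, -0.145, 60, -2.4, -8.72, 0, 0, 0, -0.145, 60, -2.4, -8.72, 0, 0, 0, -0.145, 60, -2.4, -8.72, 0, 0, 0, -0.145, 60, -2.4, -8.72, 0, 0, 0, -0.145]' --clamp_n 40

```text
time: 10.55
tool_pos: [484.9, -316.2, 120.0]
ee_rot: [-0.0, -0.087, 0.996, 0.0]
wrist_force: [-0.4, 0.6, -1.1]
grip_width: 60.0
gripper_force: 0.0
```

```bash
python3 - <<'E'
from h import *
print(delta([479,-319,5],np.pi/2+.171))
E
```

```text
(array([  6.3,  -1.8, 115. ]), np.float64(0.0033296305752723576))
```

Converted, 50 mm is 2, -2 mm is -0.08.

Call:
inch_along --motion '[60, 0.24, -0.08, 2, 0, 0, 0, 60, 0.24, -0.08, 3.6, 0, 0, 0, 60, 0.24, -0.08, 4.6, 0, 0, 0, 60, 0.24, -0.08, 4.6, 0, 0, 0, 60, 0.24, -0.08, 4.6, 0, 0, 0]' --clamp_n 40

```text
time: 11.05
tool_pos: [479.9, -318.3, 6.0]
ee_rot: [0.0, -0.088, 0.996, 0.0]
wrist_force: [0.5, -0.4, 0.8]
grip_width: 60.2
gripper_force: 0.0
```

Call:
inch_along --motion '[10, 0, 0, 0, 0, 0, 0, 10, 0, 0, 0, 0, 0, 0, 10, 0, 0, 0, 0, 0, 0, 10, 0, 0, 0, 0, 0, 0, 10, 0, 0, 0, 0, 0, 0, 10, 0, 0, 0, 0, 0, 0]' --clamp_n 50

```text
time: 11.65
tool_pos: [480.3, -319.4, 6.7]
ee_rot: [0.001, -0.087, 0.996, -0.001]
wrist_force: [-2.4, 3.1, 14.9]
grip_width: 22.2
gripper_force: 48.4
```

Call:
inch_along --motion '[10, 0, 0, -2, 0, 0, 0, 10, 0, 0, -4, 0, 0, 0, 10, 0, 0, -5, 0, 0, 0, 10, 0, 0, -5, 0, 0, 0]' --clamp_n 50

```text
time: 12.05
tool_pos: [481.3, -320.2, 134.7]
ee_rot: [0.003, -0.087, 0.996, -0.002]
wrist_force: [0.6, -1.2, -1.9]
grip_width: 22.2
gripper_force: 50.0
```

```bash
python3 - <<'E'
from h import *
print(delta([540,207,120],np.pi/2))
E
```

```text
(array([-149.4,  509. ,   13.3]), np.float64(0.17479987223560967))
```

Converted, 509 mm is 20.36, -149 mm is -5.96.

Call:
inch_along --motion '[10, -5.96, 20.36, 0, 0, 0, 0.175, 10, -5.96, 20.36, 0, 0, 0, 0.175, 10, -5.96, 20.36, 0, 0, 0, 0.175, 10, -5.96, 20.36, 0, 0, 0, 0.175, 10, -5.96, 20.36, 0, 0, 0, 0.175, 10, -5.96, 20.36, 0, 0, 0, 0.175, 10, -5.96, 20.36, 0, 0, 0, 0.175, 10, -5.96, 20.36, 0, 0, 0, 0.175, 10, -5.96, 20.36, 0, 0, 0, 0.175, 10, -5.96, 20.36, 0, 0, 0, 0.175]' --clamp_n 50

```text
time: 13.05
tool_pos: [533.9, 180.0, 130.0]
ee_rot: [-0.0, -0.0, 1.0, -0.0]
wrist_force: [1.1, -0.7, -0.7]
grip_width: 22.3
gripper_force: 50.0
```

```bash
python3 - <<'E'
from h import *
print(delta([540,207,120],np.pi/2))
E
```

```text
(array([-6.1, 27. , 10. ]), np.float64(0.00017720383788155658))
```

Call:
inch_along --motion '[10, -0.16, 1, 0, 0, 0, 0, 10, -0.16, 1, 0, 0, 0, 0, 10, -0.16, 1, 0, 0, 0, 0]' --clamp_n 50

```text
time: 13.35
tool_pos: [537.8, 202.8, 129.7]
ee_rot: [-0.0, -0.0, 1.0, -0.0]
wrist_force: [-0.1, -0.9, -1.3]
grip_width: 22.0
gripper_force: 50.0
```

```bash
python3 - <<'E'
from m import *
print(delta([540,207,29],np.pi/2))
T=cam("top");S=cam("scene");cv2.imwrite("pics/t4.png",np.hstack([cv2.resize(T["frame"][140:275,180:300,::-1],(400,450),interpolation=cv2.INTER_CUBIC),cv2.resize(S["frame"][120:240,335:442,::-1],(400,450),interpolation=cv2.INTER_CUBIC)]))
E
```

```text
(array([ -2.2,   4.2, 100.7]), np.float64(0.0009653104982694227))
```

View pics/t4.png

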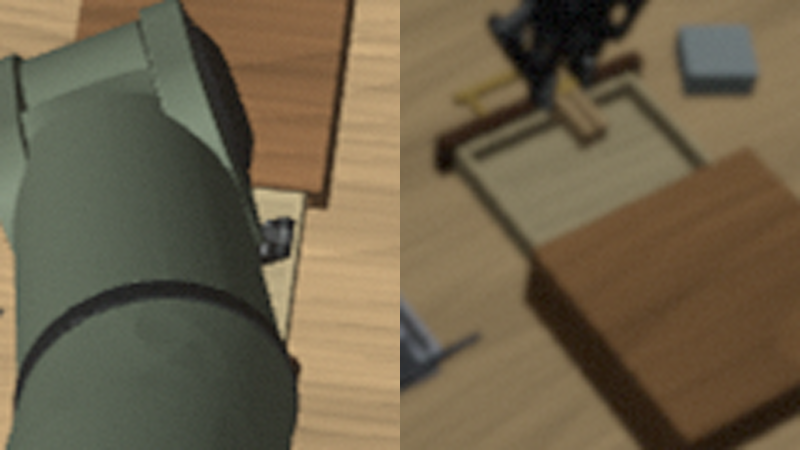

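The scene half shows the clamp held straight at about crop (578,115), aligned with the drawer's sides and above its floor. I lower and release it.

Converted, -2 mm is -0.08, 2 mm is 0.08.

Call:
inch_along --motion '[10, -0.08, 0.08, 2, 0, 0, 0, 10, -0.08, 0.08, 3.4, 0, 0, 0, 10, -0.08, 0.08, 3.96, 0, 0, 0, 10, -0.08, 0.08, 3.96, 0, 0, 0, 10, -0.08, 0.08, 3.96, 0, 0, 0]' --clamp_n 50

```text
time: 13.95
tool_pos: [540.7, 204.2, 31.8]
ee_rot: [0.0, 0.001, 1.0, -0.0]
wrist_force: [0.1, 0.0, 0.9]
grip_width: 22.2
gripper_force: 51.7
```

```bash
python3 - <<'E'
from h import *
print(env.sense()["tool_pos"],env.sense()["wrist_force"])
E
```

```text
[540.72472449 204.20927037  31.79257228] [0.14958975 0.03350682 0.88159918]
```

Call:
inch_along --motion '[40, 0, 0, 0, 0, 0, 0, 40, 0, 0, 0, 0, 0, 0, 40, 0, 0, 0, 0, 0, 0, 40, 0, 0, -2, 0, 0, 0, 40, 0, 0, -4, 0, 0, 0, 40, 0, 0, -4, 0, 0, 0]' --clamp_n 50

```text
time: 14.55
tool_pos: [543.1, 205.9, 137.3]
ee_rot: [0.004, 0.0, 1.0, 0.002]
wrist_force: [0.6, -0.3, -1.1]
grip_width: 40.3
gripper_force: 0.0
```

Call:
inch_along --motion '[60, 2.6, -20, 0, 0, 0, 0.045, 60, 2.6, -20, 0, 0, 0, 0.045, 60, 2.6, -20, 0, 0, 0, 0.045, 60, 2.6, -20, 0, 0, 0, 0.045, 60, 2.6, -20, 0, 0, 0, 0.045, 60, 2.6, -20, 0, 0, 0, 0.045, 60, 2.6, -20, 0, 0, 0, 0.045, 60, 2.6, -20, 0, 0, 0, 0.045, 60, 2.6, -20, 0, 0, 0, 0.045, 60, 2.6, -20, 0, 0, 0, 0.045]' --clamp_n 50

```text
time: 15.55
tool_pos: [475.4, -293.0, 131.7]
ee_rot: [0.0, 0.022, 1.0, -0.0]
wrist_force: [0.5, 0.4, 0.0]
grip_width: 60.1
gripper_force: 0.0
```

```bash
python3 - <<'E'
from m import *
T=cam("top");S=cam("scene")
print(delta([449,-416,110],np.pi/2-.045))
a=cv2.resize(T["frame"][110:310,180:510,::-1],None,fx=2.4,fy=2.4,interpolation=cv2.INTER_CUBIC)
cv2.imwrite("pics/t5.png",a);cv2.imwrite("pics/s5raw.png",S["frame"][...,::-1])
E
```

```text
(array([  18.2, -118.9,   21.9]), np.float64(-0.008239593052430383))
```

View pics/t5.png

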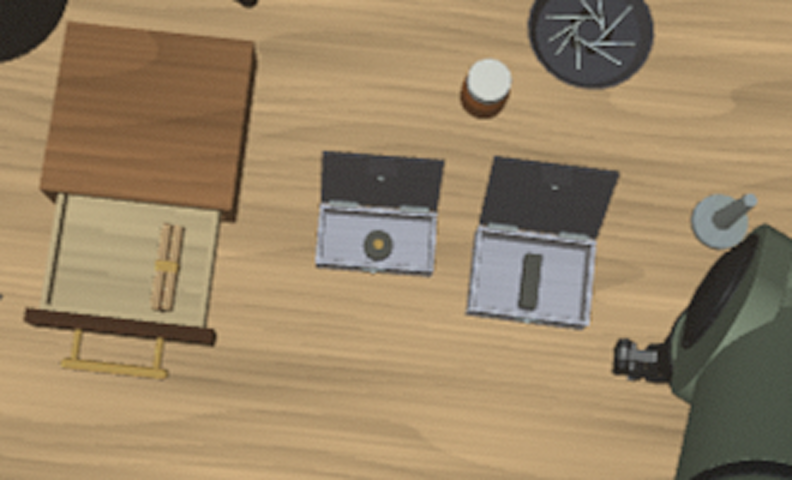

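The top view shows clamp1 lying in the drawer at crop (167,267), and the bar and wheel still in their cases. The second clamp is hidden by the arm, so I check it in the scene view.

Careful with the scale: shifts go in units of 25 mm. That gives: -119 mm is -4.76, 18 mm is 0.72.

```bash
python3 - <<'E'
import cv2,numpy as np
for n in("scene0","s5raw"):
    f=cv2.cvtColor(cv2.GaussianBlur(cv2.imread(f"pics/{n}.png"),(3,3),0),cv2.COLOR_BGR2HSV)[222:267,125:190].astype(int)
    m=((f[...,0]>19)&(f[...,1]>118)).astype(np.uint8);c=cv2.connectedComponentsWithStats(m);print(n,[(c[3][i]+[125,222],c[2][i,4]) for i in range(1,c[0]) if c[2][i,4]>5])
E
```

```text
scene0 [(array([154.09090909, 241.60606061]), np.int32(33))]
s5raw [(array([153.64285714, 241.71428571]), np.int32(28))]
```

Call:
inch_along --motion '[60, 0.72, -4.76, 0, 0, 0, 0, 60, 0.72, -4.76, 0, 0, 0, 0, 60, 0.72, -4.76, 0, 0, 0, 0, 60, 0.72, -4.76, 0, 0, 0, 0, 60, 0.72, -4.76, 0, 0, 0, 0]' --clamp_n 50

```text
time: 16.15
tool_pos: [452.5, -408.7, 131.2]
ee_rot: [0.0, 0.023, 1.0, 0.0]
wrist_force: [0.7, 1.1, -1.0]
grip_width: 60.0
gripper_force: 0.0
```

```bash
python3 - <<'E'
from h import *
print(delta([449,-416,5],np.pi/2-.045))
E
```

```text
(array([  3.2,  -7.4, 126.2]), np.float64(-0.00039030736134471056))
```

Call:
inch_along --motion '[60, 0.12, -0.24, 2, 0, 0, 0, 60, 0.12, -0.24, 4, 0, 0, 0, 60, 0.12, -0.24, 5.04, 0, 0, 0, 60, 0.12, -0.24, 5.04, 0, 0, 0, 60, 0.12, -0.24, 5.04, 0, 0, 0]' --clamp_n 40

```text
time: 16.65
tool_pos: [450.1, -414.1, 6.1]
ee_rot: [0.0, 0.022, 1.0, 0.0]
wrist_force: [-1.0, 0.5, 0.6]
grip_width: 60.1
gripper_force: 0.0
```

Call:
inch_along --motion '[10, 0, 0, 0, 0, 0, 0, 10, 0, 0, 0, 0, 0, 0, 10, 0, 0, 0, 0, 0, 0, 10, 0, 0, 0, 0, 0, 0, 10, 0, 0, 0, 0, 0, 0, 10, 0, 0, 0, 0, 0, 0]' --clamp_n 50

```text
time: 17.25
tool_pos: [450.1, -415.3, 7.0]
ee_rot: [0.001, 0.022, 1.0, -0.001]
wrist_force: [-0.8, 3.4, 14.7]
grip_width: 22.5
gripper_force: 48.4
```

Call:
inch_along --motion '[10, 0, 0, -2, 0, 0, 0, 10, 0, 0, -4, 0, 0, 0, 10, 0, 0, -5, 0, 0, 0, 10, 0, 0, -5, 0, 0, 0]' --clamp_n 50

```text
time: 17.65
tool_pos: [450.9, -416.3, 134.9]
ee_rot: [0.003, 0.023, 1.0, -0.002]
wrist_force: [0.2, -0.4, -1.3]
grip_width: 22.5
gripper_force: 50.0
```

```bash
python3 - <<'E'
from h import *
print(delta([540,275,130],np.pi/2))
E
```

```text
(array([-57.8, 694.6,   2.4]), np.float64(-0.04510509432493204))
```

Converted, 694 mm is 27.76, -58 mm is -2.32.

Call:
inch_along --motion '[10, -2.32, 27.76, 0, 0, 0, -0.045, 10, -2.32, 27.76, 0, 0, 0, -0.045, 10, -2.32, 27.76, 0, 0, 0, -0.045, 10, -2.32, 27.76, 0, 0, 0, -0.045, 10, -2.32, 27.76, 0, 0, 0, -0.045, 10, -2.32, 27.76, 0, 0, 0, -0.045, 10, -2.32, 27.76, 0, 0, 0, -0.045, 10, -2.32, 27.76, 0, 0, 0, -0.045, 10, -2.32, 27.76, 0, 0, 0, -0.045, 10, -2.32, 27.76, 0, 0, 0, -0.045]' --clamp_n 50

```text
time: 18.65
tool_pos: [513.0, 83.1, 130.1]
ee_rot: [0.0, -0.0, 1.0, -0.0]
wrist_force: [1.5, -0.7, -0.8]
grip_width: 22.2
gripper_force: 50.0
```

```bash
python3 - <<'E'
from h import *
print(delta([540,275,130],np.pi/2))
E
```

```text
(array([-2.710e+01,  1.919e+02,  1.000e-01]), np.float64(0.0002456907827441679))
```

Call:
inch_along --motion '[10, -1.04, 7.6, 0, 0, 0, 0, 10, -1.04, 7.6, 0, 0, 0, 0, 10, -1.04, 7.6, 0, 0, 0, 0, 10, -1.04, 7.6, 0, 0, 0, 0, 10, -1.04, 7.6, 0, 0, 0, 0, 10, -1.04, 7.6, 0, 0, 0, 0, 10, -1.04, 7.6, 0, 0, 0, 0]' --clamp_n 50

```text
time: 19.35
tool_pos: [539.2, 269.8, 130.0]
ee_rot: [-0.0, 0.0, 1.0, -0.0]
wrist_force: [-0.4, -0.7, -1.1]
grip_width: 22.3
gripper_force: 50.0
```

```bash
python3 - <<'E'
from h import *
print(delta([540,275,30],np.pi/2))
E
```

```text
(array([ -0.9,   5.3, 100. ]), np.float64(-0.0009691237981763745))
```

Converted, -1 mm is -0.04, 99 mm is 3.96.

Call:
inch_along --motion '[10, -0.04, 0.2, 2, 0, 0, 0, 10, -0.04, 0.2, 3.4, 0, 0, 0, 10, -0.04, 0.2, 3.96, 0, 0, 0, 10, -0.04, 0.2, 3.96, 0, 0, 0, 10, -0.04, 0.2, 3.96, 0, 0, 0]' --clamp_n 50

```text
time: 19.85
tool_pos: [540.8, 275.2, 31.8]
ee_rot: [0.0, 0.001, 1.0, -0.0]
wrist_force: [-0.4, 0.1, -0.5]
grip_width: 22.4
gripper_force: 51.8
```

Call:
inch_along --motion '[40, 0, 0, 0, 0, 0, 0, 40, 0, 0, 0, 0, 0, 0, 40, 0, 0, 0, 0, 0, 0, 40, 0, 0, -2, 0, 0, 0, 40, 0, 0, -4, 0, 0, 0, 40, 0, 0, -4, 0, 0, 0, 5, 5.6, 0, -4, 0, 0, 0, 5, 5.6, 0, -4, 0, 0, 0, 5, 5.6, 0, -4, 0, 0, 0, 5, 5.6, 0, -4, 0, 0, 0]' --clamp_n 50

```text
time: 20.85
tool_pos: [395.8, 276.1, 131.6]
ee_rot: [-0.001, -0.002, 1.0, -0.0]
wrist_force: [1.3, -0.1, -0.8]
grip_width: 5.2
gripper_force: 0.0
```

```bash
python3 - <<'E'
from m import *
T=cam("top");S=cam("scene")
print(env.sense()["tool_pos"],env.sense()["grip_width"])
a=cv2.resize(S["frame"][110:275,140:470,::-1],None,fx=2.4,fy=2.4,interpolation=cv2.INTER_CUBIC)
cv2.imwrite("pics/s6.png",a)
E
```

```text
[400.1836095  276.47864504 131.83137756] 4.900074250172417
```

View pics/s6.png

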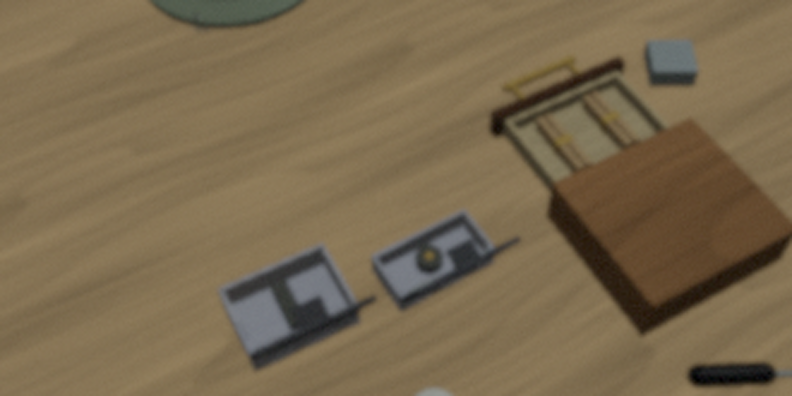

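All four things are in place: clamps in the drawer at crop (562,140) and (608,117), wheel (430,257), bar (290,300). Now I push the drawer home.

Converted, 102 mm is 4.08, 50 mm is 2.

Call:
inch_along --motion '[0, 0.2, -1.32, 0, 0, 0, 0, 0, 0.2, -1.32, 2, 0, 0, 0, 0, 0.2, -1.32, 4.08, 0, 0, 0, 0, 0.2, -1.32, 4.08, 0, 0, 0, 0, 0.2, -1.32, 4.08, 0, 0, 0]' --clamp_n 50

```text
time: 21.45
tool_pos: [395.6, 242.7, 29.3]
ee_rot: [-0.001, 0.0, 1.0, -0.001]
wrist_force: [-0.0, 0.1, 1.0]
grip_width: 0.2
gripper_force: 0.0
```

Call:
inch_along --motion '[0, -1, 0, 0, 0, 0, 0, 0, -1.6, 0, 0, 0, 0, 0, 0, -2.2, 0, 0, 0, 0, 0, 0, -2.8, 0, 0, 0, 0, 0, 0, -3.4, 0, 0, 0, 0, 0, 0, -4, 0, 0, 0, 0, 0, 0, -4.4, 0, 0, 0, 0, 0, 0, -4.8, 0, 0, 0, 0, 0, 0, -5, 0, 0, 0, 0, 0, 0, -5.2, 0, 0, 0, 0, 0]' --clamp_n 50

```text
time: 22.45
tool_pos: [525.6, 243.2, 29.8]
ee_rot: [0.0, -0.0, 1.0, 0.0]
wrist_force: [-1.5, -1.3, 1.3]
grip_width: 0.2
gripper_force: 0.6
```

Converted, -12 mm is -0.48, -9 mm is -0.36.

Call:
inch_along --motion '[0, -0.12, 0, 0, 0, 0, 0, 0, -0.24, 0, 0, 0, 0, 0, 0, -0.36, 0, 0, 0, 0, 0, 0, -0.48, 0, 0, 0, 0, 0, 0, -0.48, 0, 0, 0, 0, 0]' --clamp_n 50

```text
time: 22.95
tool_pos: [537.6, 243.0, 29.2]
ee_rot: [0.0, -0.0, 1.0, 0.0]
wrist_force: [-0.5, 0.2, -0.1]
grip_width: 0.0
gripper_force: 0.0
```

Call:
inch_along --motion '[0, -0.12, 0, 0, 0, 0, 0, 0, -0.24, 0, 0, 0, 0, 0, 0, -0.24, 0, 0, 0, 0, 0]' --clamp_n 50

```text
time: 23.25
tool_pos: [539.0, 243.0, 28.5]
ee_rot: [-0.004, -0.001, 1.0, -0.001]
wrist_force: [-25.2, -0.4, 13.1]
grip_width: -0.1
gripper_force: 12.5
```

Call:
inch_along --motion '[0, 1.2, 0, 0, 0, 0, 0, 0, 1.2, 0, -2, 0, 0, 0, 0, 1.2, 0, -4, 0, 0, 0, 0, 1.2, 0, -6, 0, 0, 0, 0, 1.2, 0, -7.6, 0, 0, 0, 0, 1.2, 0, -7.6, 0, 0, 0, 0, 1.2, 0, -7.6, 0, 0, 0]' --clamp_n 50

```text
time: 23.95
tool_pos: [513.5, 243.2, 220.0]
ee_rot: [0.001, -0.0, 1.0, 0.0]
wrist_force: [0.2, -0.5, -0.5]
grip_width: 0.2
gripper_force: 0.0
```

```bash
python3 - <<'E'
from m import *
T=cam("top");S=cam("scene")
print(delta([705,-178,220],np.pi/2-.03))
cv2.imwrite("pics/s7.png",S["frame"][110:275,140:470,::-1]);cv2.imwrite("pics/t7.png",np.hstack([cv2.resize(T["frame"][120:290,180:300,::-1],(360,510)),cv2.resize(S["frame"][110:260,340:480,::-1],(420,510))[:, :420]]))
E
```

```text
(array([-192.1, -420.9,   -1.6]), np.float64(0.030258477057091504))
```

View pics/t7.png

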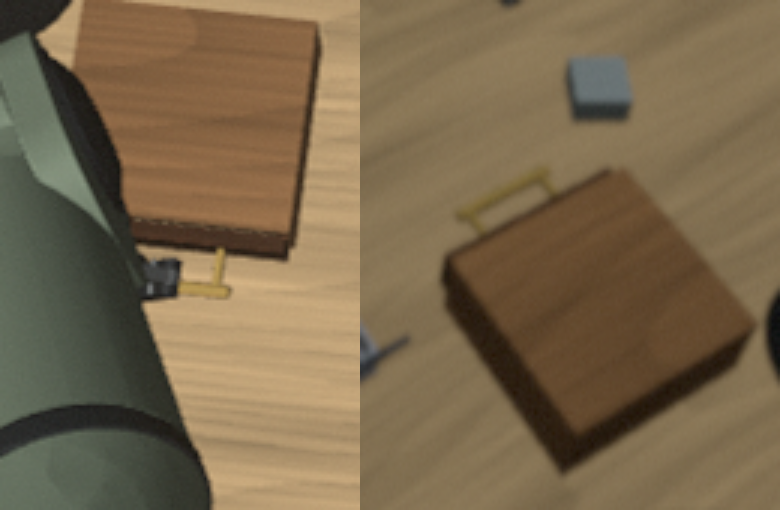

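The drawer is shut: its panel sits against the chest front in both halves (crop (455,250) to (615,170)). Next is the bigger cover, from behind.

Call:
inch_along --motion '[0, -7.68, -16.84, 0, 0, 0, 0.03, 0, -7.68, -16.84, 0, 0, 0, 0.03, 0, -7.68, -16.84, 0, 0, 0, 0.03, 0, -7.68, -16.84, 0, 0, 0, 0.03, 0, -7.68, -16.84, 0, 0, 0, 0.03, 0, -7.68, -16.84, 0, 0, 0, 0.03, 0, -7.68, -16.84, 0, 0, 0, 0.03, 0, -7.68, -16.84, 0, 0, 0, 0.03, 0, -7.68, -16.84, 0, 0, 0, 0.03, 0, -7.68, -16.84, 0, 0, 0, 0.03]' --clamp_n 50

```text
time: 25.05
tool_pos: [705.0, -184.4, 216.7]
ee_rot: [-0.001, 0.018, 1.0, -0.001]
wrist_force: [-0.2, -0.2, -0.1]
grip_width: 0.3
gripper_force: 0.0
```

```bash
python3 - <<'E'
from h import *
print(delta([706,-178,100],np.pi/2-.03))
E
```

```text
(array([ -1.1,   6.7, 116.7]), np.float64(-0.005262781307171949))
```

Call:
inch_along --motion '[0, 0, 0.16, 2, 0, 0, 0, 0, 0, 0.16, 4, 0, 0, 0, 0, 0, 0.16, 4.64, 0, 0, 0, 0, 0, 0.16, 4.64, 0, 0, 0]' --clamp_n 50

```text
time: 25.45
tool_pos: [703.9, -173.4, 100.3]
ee_rot: [-0.003, 0.015, 1.0, 0.0]
wrist_force: [0.6, 0.5, 0.9]
grip_width: -0.2
gripper_force: 0.0
```

Call:
inch_along --motion '[0, 0.6, 0, 0, 0, 0, 0, 0, 1.2, 0, 0, 0, 0, 0, 0, 1.68, 0, -0.12, 0, 0, 0, 0, 2.16, 0, -0.24, 0, 0, 0, 0, 2.64, 0, -0.32, 0, 0, 0, 0, 3.12, 0, -0.32, 0, 0, 0, 0, 3.6, 0, -0.32, 0, 0, 0, 0, 4.2, 0, -0.32, 0, 0, 0, 0, 4.6, 0, -0.32, 0, 0, 0, 0, 4.6, 0, -0.32, 0, 0, 0]' --clamp_n 50

```text
time: 26.45
tool_pos: [590.5, -170.9, 113.0]
ee_rot: [0.001, 0.015, 1.0, -0.0]
wrist_force: [0.7, 0.3, -0.1]
grip_width: 0.1
gripper_force: 0.0
```

```bash
python3 - <<'E'
from m import *
S=cam("scene")
a=cv2.resize(S["frame"][150:310,190:390,::-1],None,fx=3,fy=3,interpolation=cv2.INTER_CUBIC)
cv2.imwrite("pics/s8.png",a)
E
```

```text
(no output)
```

View pics/s8.png

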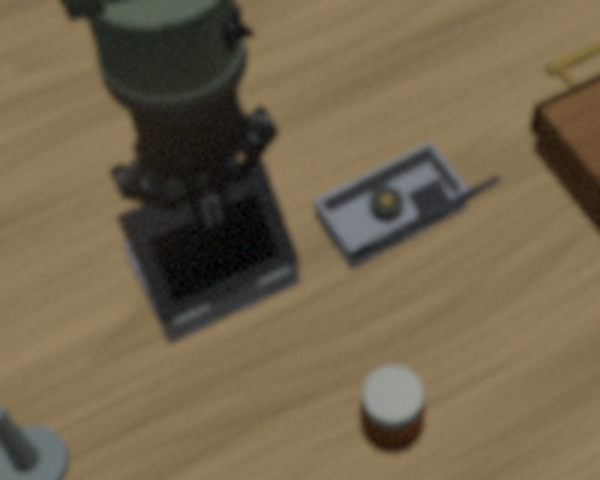

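The bigger cover has fallen forward onto its catch (crop (210,250)). Now I press its front edge.

Converted, 45 mm is 1.8, 40 mm is 1.6.

Call:
inch_along --motion '[0, 2, -0.24, 0, 0, 0, 0, 0, 2.68, -0.24, 0, 0, 0, 0, 0, 2.68, -0.24, 1.2, 0, 0, 0, 0, 2.68, -0.24, 1.6, 0, 0, 0, 0, 2.68, -0.24, 1.8, 0, 0, 0]' --clamp_n 50

```text
time: 27.0
tool_pos: [512.3, -175.3, 63.1]
ee_rot: [-0.011, 0.016, 1.0, 0.001]
wrist_force: [-60.0, -3.7, 16.2]
grip_width: -0.0
gripper_force: 31.0
```

Call:
inch_along --motion '[0, 0, 0, 0.2, 0, 0, 0, 0, 0, 0, 0.4, 0, 0, 0, 0, 0, 0, 0.56, 0, 0, 0, 0, 0, 0, 0.72, 0, 0, 0, 0, 0, 0, 0.84, 0, 0, 0, 0, 0, 0, 0.84, 0, 0, 0]' --clamp_n 50

```text
time: 27.6
tool_pos: [509.2, -175.2, 41.3]
ee_rot: [-0.014, 0.017, 1.0, 0.001]
wrist_force: [-65.6, -3.5, 4.9]
grip_width: -0.2
gripper_force: 32.8
```

Call:
inch_along --motion '[0, 0, 0, 0.08, 0, 0, 0, 0, 0, 0, 0.16, 0, 0, 0, 0, 0, 0, 0.16, 0, 0, 0]' --clamp_n 50

```text
time: 27.9
tool_pos: [509.2, -175.4, 38.8]
ee_rot: [-0.014, 0.017, 1.0, 0.001]
wrist_force: [-76.2, -0.7, 41.7]
grip_width: -0.1
gripper_force: 38.6
```

Sideways force: the finger has slipped off in front of the edge. I back off and look.

Converted, 60 mm is 2.4, 40 mm is 1.6.

Call:
inch_along --motion '[0, 0.6, 0, 0, 0, 0, 0, 0, 1.2, 0, 0, 0, 0, 0, 0, 1.6, 0, -2, 0, 0, 0, 0, 1.6, 0, -4, 0, 0, 0, 0, 4, 2.4, -5.6, 0, 0, 0, 0, 4, 6.4, -5.6, 0, 0, 0, 0, 4, 6.4, -5.6, 0, 0, 0, 0, 4, 6.4, -5.6, 0, 0, 0]' --clamp_n 50

```text
time: 28.7
tool_pos: [428.5, -8.6, 182.5]
ee_rot: [0.001, 0.014, 1.0, 0.0]
wrist_force: [1.2, -0.1, 0.1]
grip_width: 0.1
gripper_force: 0.0
```

```bash
python3 - <<'E'
from m import *
T=cam("top");S=cam("scene")
a=cv2.resize(S["frame"][180:270,215:350,::-1],(600,400),interpolation=cv2.INTER_CUBIC)
b=cv2.resize(T["frame"][165:255,300:450,::-1],(333,200),interpolation=cv2.INTER_CUBIC)
o=np.zeros((600,600,3),np.uint8);o[:400]=a;o[400:,:333]=b;cv2.imwrite("pics/s9.png",o)
E
```

```text
(no output)
```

View pics/s9.png

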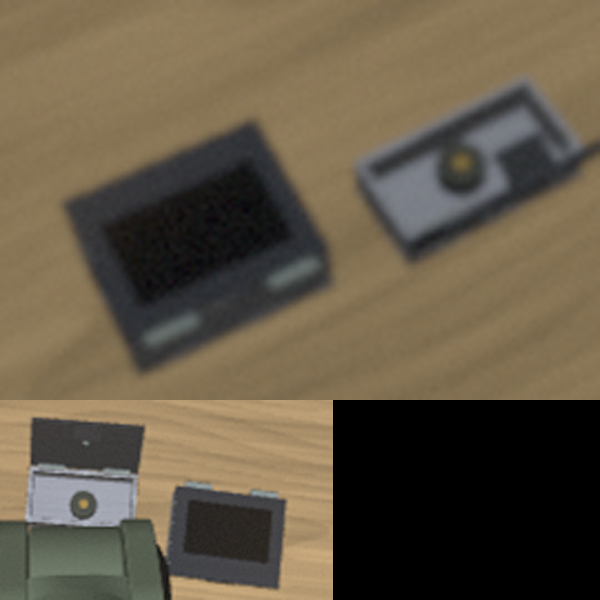

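Both views show the big cover down: front edge corners in the scene half at (255,122) and (67,203), in the top half at (170,577) and (277,587). I triangulate the edge height.

```bash
python3 - <<'E'
from m import *
T=cam("top");S=cam("scene")
t=lambda u,v:(300+u/2.22,165+(v-400)/2.222)
s=lambda u,v:(215+u*.225,180+v*.225)
for n,a,b in(("F+y",(170,577),(255,122)),("F-y",(277,587),(67,203)),("panel F+y",(188,552),(240,160)),("B-y",(284,497),(143,352))):
    print(n,tri(T,t(*a),S,s(*b)),[plane(T,t(*a),z)[:2].round(1).tolist() for z in(46,60)],[plane(S,s(*b),z)[:2].round(1).tolist() for z in(46,60)])
print(proj(T,[521,-112,46]),proj(S,[521,-112,46]))
E
```

```text
F+y (array([ 516.84763774, -114.43585727,   35.92744894]), np.float64(8.130155148906661)) [[514.0, -117.3], [512.0, -116.0]] [[525.1, -112.8], [534.3, -115.9]]
F-y (array([ 517.25383901, -233.79781729,   40.85447926]), np.float64(5.96875951446121)) [[515.7, -235.7], [513.7, -233.1]] [[521.8, -231.4], [531.1, -232.4]]
panel F+y (array([ 544.40276075, -133.55950732,   45.96345064]), np.float64(2.6700765387345164)) [[543.9, -134.8], [541.6, -133.3]] [[544.9, -132.3], [553.8, -135.0]]
B-y (array([ 622.01424278, -235.29194946,   32.49211372]), np.float64(8.771969488896517)) [[617.7, -236.9], [614.5, -234.3]] [[630.9, -232.2], [638.3, -233.2]]
[374.67489113 241.60484749] [271.99000278 206.22460232]
```

```bash
python3 - <<'E'
from h import *
print(delta([535,-177,90],np.pi/2-.03))
E
```

```text
(array([-110.4, -162.9,   92. ]), np.float64(0.00183639472915198))
```

Converted, -163 mm is -6.52, 115 mm is 4.6.

Call:
inch_along --motion '[0, -4.4, -6.52, 0, 0, 0, 0, 0, -4.4, -6.52, 0, 0, 0, 0, 0, -4.4, -6.52, 0, 0, 0, 0, 0, -4.4, -6.52, 0, 0, 0, 0, 0, -4.4, -6.52, 0, 0, 0, 0, 0, -4.4, -6.52, 1.6, 0, 0, 0, 0, -4.4, -6.52, 3.2, 0, 0, 0, 0, -4.4, -6.52, 4, 0, 0, 0, 0, -4.4, -6.52, 4.6, 0, 0, 0, 0, -4.4, -6.52, 4.6, 0, 0, 0]' --clamp_n 50

```text
time: 29.9
tool_pos: [532.1, -178.7, 64.2]
ee_rot: [-0.002, 0.016, 1.0, 0.0]
wrist_force: [-0.8, -0.5, 0.4]
grip_width: -0.0
gripper_force: 0.0
```

Call:
inch_along --motion '[0, 0, 0, 0.2, 0, 0, 0, 0, 0, 0, 0.4, 0, 0, 0, 0, 0, 0, 0.52, 0, 0, 0, 0, 0, 0, 0.52, 0, 0, 0]' --clamp_n 50

```text
time: 30.3
tool_pos: [533.2, -177.9, 53.2]
ee_rot: [0.0, 0.015, 1.0, -0.0]
wrist_force: [0.2, -0.5, 0.4]
grip_width: 0.3
gripper_force: 0.0
```

Converted, 6 mm is 0.24, 10 mm is 0.4.

Call:
inch_along --motion '[0, 0, 0, 0.12, 0, 0, 0, 0, 0, 0, 0.24, 0, 0, 0, 0, 0, 0, 0.36, 0, 0, 0, 0, 0, 0, 0.4, 0, 0, 0, 0, 0, 0, 0.4, 0, 0, 0]' --clamp_n 50

```text
time: 30.8
tool_pos: [533.4, -178.0, 44.9]
ee_rot: [0.0, 0.015, 1.0, -0.0]
wrist_force: [-12.8, 3.9, 43.1]
grip_width: -0.3
gripper_force: 21.6
```

Call:
inch_along --motion '[0, 0, 0, -2, 0, 0, 0, 0, 0, 0, -4, 0, 0, 0, 0, 0, 0, -6, 0, 0, 0, 0, 0, 0, -6.4, 0, 0, 0, 0, 0, 0, -6.4, 0, 0, 0]' --clamp_n 50

```text
time: 31.3
tool_pos: [534.1, -178.0, 205.2]
ee_rot: [0.002, 0.015, 1.0, -0.0]
wrist_force: [0.3, -0.0, 0.1]
grip_width: -0.0
gripper_force: 0.0
```

```bash
python3 - <<'E'
from h import *
print(delta([705,-12,205],np.pi/2+.03))
E
```

```text
(array([-165.9,  171. ,    0.7]), np.float64(-0.05989396528544444))
```

Call:
inch_along --motion '[0, -6.64, 6.84, 0, 0, 0, -0.06, 0, -6.64, 6.84, 0, 0, 0, -0.06, 0, -6.64, 6.84, 0, 0, 0, -0.06, 0, -6.64, 6.84, 0, 0, 0, -0.06, 0, -6.64, 6.84, 0, 0, 0, -0.06, 0, -6.64, 6.84, 0, 0, 0, -0.06, 0, -6.64, 6.84, 2, 0, 0, -0.06, 0, -6.64, 6.84, 4, 0, 0, -0.06, 0, -6.64, 6.84, 5.16, 0, 0, -0.06, 0, -6.64, 6.84, 5.16, 0, 0, -0.06]' --clamp_n 50

```text
time: 32.3
tool_pos: [700.7, -12.0, 68.2]
ee_rot: [-0.004, -0.015, 1.0, -0.0]
wrist_force: [-0.9, 0.2, -0.1]
grip_width: -0.1
gripper_force: 0.0
```

Call:
inch_along --motion '[0, 0.6, 0, 0, 0, 0, 0, 0, 1.2, 0, 0, 0, 0, 0, 0, 1.68, 0, -0.12, 0, 0, 0, 0, 2.16, 0, -0.24, 0, 0, 0, 0, 2.64, 0, -0.32, 0, 0, 0, 0, 3.12, 0, -0.32, 0, 0, 0, 0, 3.6, 0, -0.32, 0, 0, 0, 0, 4, 0, -0.32, 0, 0, 0, 0, 4, 0, -2, 0, 0, 0, 0, 4, 0, -2, 0, 0, 0]' --clamp_n 50

```text
time: 33.3
tool_pos: [606.5, -15.1, 129.1]
ee_rot: [0.003, -0.015, 1.0, 0.0]
wrist_force: [1.0, -0.6, 0.3]
grip_width: -0.1
gripper_force: 0.0
```

```bash
python3 - <<'E'
from m import *
S=cam("scene")
cv2.imwrite("pics/s10.png",cv2.resize(S["frame"][150:290,200:400,::-1],None,fx=3,fy=3,interpolation=cv2.INTER_CUBIC))
print(delta([570,-12,80],np.pi/2+.03))
E
```

```text
(array([35.9,  4. , 47. ]), np.float64(-0.00011951522182918062))
```

View pics/s10.png

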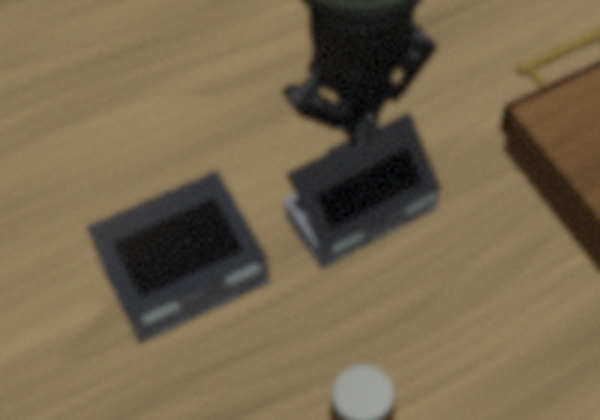

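The small cover is past vertical and still falling (crop (365,190), gap visible at (300,220)). The big cover was probably also still falling when I went to it, so this time I wait for it to settle before pressing.

Converted, 60 mm is 2.4, -30 mm is -1.2.

Call:
inch_along --motion '[0, 0, 0, -1.2, 0, 0, 0, 0, 0, 0, -1.2, 0, 0, 0, 0, 0, 0, -1.2, 0, 0, 0, 0, 0, 0, -1.2, 0, 0, 0, 0, 1.6, 0.16, -1.2, 0, 0, 0, 0, 1.6, 0.16, -1.2, 0, 0, 0, 0, 1.6, 0.16, -1.2, 0, 0, 0, 0, 1.6, 0.16, 0, 0, 0, 0, 0, 1.6, 0.16, 1.6, 0, 0, 0, 0, 1.6, 0.16, 2.4, 0, 0, 0]' --clamp_n 50

```text
time: 34.35
tool_pos: [563.6, -12.0, 61.2]
ee_rot: [-0.001, -0.015, 1.0, -0.0]
wrist_force: [0.1, -0.1, 0.3]
grip_width: -0.0
gripper_force: 0.0
```

```bash
python3 - <<'E'
from h import *
print(env.sense()["tool_pos"],delta([565,-12,60]))
E
```

```text
[563.6477491  -12.01977146  61.2195269 ] (array([-1.4, -0. ,  1.2]), None)
```

Converted, 5 mm is 0.2, 17 mm is 0.68.

Call:
inch_along --motion '[0, 0, 0, 0.2, 0, 0, 0, 0, 0, 0, 0.4, 0, 0, 0, 0, 0, 0, 0.56, 0, 0, 0, 0, 0, 0, 0.68, 0, 0, 0]' --clamp_n 50

```text
time: 34.75
tool_pos: [564.2, -12.1, 48.2]
ee_rot: [-0.0, -0.015, 1.0, -0.0]
wrist_force: [-10.7, 0.1, 17.7]
grip_width: -0.0
gripper_force: 8.3
```

Call:
inch_along --motion '[0, 0, 0, 0.12, 0, 0, 0, 0, 0, 0, 0.24, 0, 0, 0, 0, 0, 0, 0.32, 0, 0, 0, 0, 0, 0, 0.32, 0, 0, 0]' --clamp_n 50

```text
time: 35.15
tool_pos: [564.6, -12.0, 39.4]
ee_rot: [0.0, -0.015, 1.0, 0.0]
wrist_force: [-0.2, 0.2, 0.3]
grip_width: -0.2
gripper_force: 0.0
```

Call:
inch_along --motion '[0, 0, 0, 0.12, 0, 0, 0, 0, 0, 0, 0.24, 0, 0, 0, 0, 0, 0, 0.24, 0, 0, 0]' --clamp_n 50

```text
time: 35.45
tool_pos: [564.8, -12.1, 36.2]
ee_rot: [0.001, -0.015, 1.0, 0.0]
wrist_force: [-21.4, 0.5, 69.1]
grip_width: 0.4
gripper_force: 34.9
```

Call:
inch_along --motion '[0, 0, 0, -2, 0, 0, 0, 0, 0, 0, -4, 0, 0, 0, 0, 0, 0, -6, 0, 0, 0, 0, 4, 6, -7.2, 0, 0, 0, 0, 4, 6, -7.2, 0, 0, 0, 0, 4, 6, -7.2, 0, 0, 0, 0, 4, 6, -7.2, 0, 0, 0, 0, 4, 6, -7.2, 0, 0, 0]' --clamp_n 50

```text
time: 36.25
tool_pos: [457.9, 138.7, 214.2]
ee_rot: [0.001, -0.018, 1.0, 0.001]
wrist_force: [0.6, -0.7, -0.3]
grip_width: 0.1
gripper_force: 0.0
```

```bash
python3 - <<'E'
from m import *
T=cam("top");S=cam("scene")
a=cv2.resize(S["frame"][120:270,210:480,::-1],(800,444),interpolation=cv2.INTER_CUBIC)
cv2.imwrite("pics/s11.png",a);cv2.imwrite("pics/t11.png",T["frame"][...,::-1])
E
```

```text
(no output)
```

View pics/s11.png

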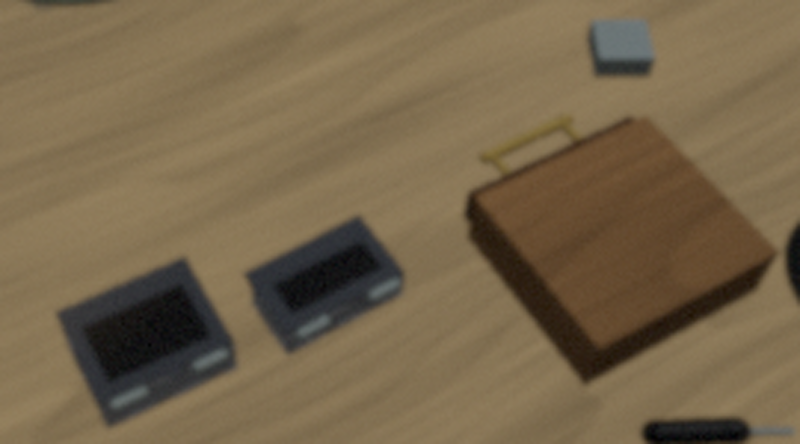

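Both covers lie flat and shut (crop (145,340) and (325,285)). The drawer is home (panel at (475,195)-(640,120)), and the arm is clear. I hand in.

Call:
inch_along --motion '[0, 0, 0, 0, 0, 0, 0, 0, 0, 0, 0, 0, 0, 0, 0, 0, 0, 0, 0, 0, 0, 0, 0, 0, 0, 0, 0, 0]'

```text
time: 36.75
tool_pos: [459.9, 134.4, 213.0]
ee_rot: [-0.0, -0.015, 1.0, -0.0]
wrist_force: [0.6, 0.4, 1.0]
grip_width: 0.1
gripper_force: 0.0
```

```bash
python3 -c "
from workcell import env
print(env.finish_job())"
```

```text
the job is handed in; nothing more can be done
None
```

The bench is packed and handed in at about 37 s: the one bar, one wheel and two clamps present are put away, both covers are pressed shut (one press slipped off the big cover's front edge at up to about 76 N wrist force; a second press found it shut) and the drawer is home, but the hand-in returned no verdict.

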